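Snap the spice caps home and close the caddy

ROBOT

A 6-joint arm with a two-finger parallel gripper is mounted at the origin on a cart in front of the work surface, level with it; the furniture and walls round the work are solid. World frame = base frame: x ahead of the robot, y to its left, z up, the work surface at z = 0. Lengths are in m, angles in degrees, forces in N, time in s.
With the tool pointing down it reaches from about 0.425 to 0.95 m from the base axis. Payload 14.7 kg.
Tool frame: the origin (TCP) lies midway between the tips of the shut fingers; the grasp point (between the pads) lies r.pinch_z behind it (r.pinch_z is the distance from the TCP to the grasp point, in m); z points along the fingers, y is the line along which they close (so a half turn about z gives the same grasp; the last joint's range is limited). The gripper opens to 85 mm and grips with 20 to 120 N. Pads are 22 mm wide; open, the fingers measure 114 mm over their backs; the gripper's body (76 mm by 85 mm) begins 54 mm behind the grasp point. The pads swing forward as they close: fully open they stand 13 mm farther back than shut.
Start: joints at [68.778, 27.513, 91.461, -0, 61.026, -2.67], TCP at [0.207, 0.616, 0.231] pointing down, gripper open.
Joint ranges: [-157.49, 157.49], [-46.99, 117.5], [13.45, 153.17], [-89.5, 269.5], [5.16, 153.95], [-167.48, 167.48]. Speed limits (degrees/s): [108.29, 108.29, 136.94, 172.46, 172.46, 172.46].

INTERFACE

Orientations are given as [roll, pitch, yaw] about the fixed x, y, z axes, in that order (R = Rz(yaw) Ry(pitch) Rx(roll)).
In Python, from plant import r gives the robot as it stands.
- The arm moves only by the tool arm_command, never from a script. Its arguments are lists of equal length, an entry for each row: "translation": the shift along the tool's x, y, z in m, a list of three; "roll": the turn about the tool's z in rad. In form: {"translation": [[tx, ty, tz], ...], "roll": [roll, ...]}. A call has exactly 8 rows; each row shifts and turns the commanded pose from where the row before left it, along the tool's axes as they then stand; what a row does not reach is not made up. A row lasts 1/12 s, in which the tool goes at most 41.7 mm and 7.16 degrees, less where a joint would pass 70% of its speed; a pose out of reach is approached as far as the arm can. A call with a gripper value outside its range is refused whole. "hand" is the finger opening in m, from 0 to 0.0854, set as the call begins (left out, the last holds). The fingers move at their own pace and stop on an object; "newtons" is the grip in N (left out, the last holds). Time passes only in rows, so rows that do not move let the fingers close, or fill a call up. It gives the time, the measured TCP pose, the force, the opening and the grip force at its end, in the units of the state.
- r.read_state(): the state, without advancing time (a new reading comes with each control period).
- r.snapshot(name): name is "scene" or "top" or "wrist"; returns the picture (400x640x3 uint8, red, green, blue); there is no depth.
- r.calibration(name): a dict with "K" (3x3 intrinsics, pixels), "pose" (4x4, takes a point from camera to world coordinates); the wrist camera has in their place "tool_from_camera" (4x4, takes a point from camera to tool coordinates, whose origin is the TCP and whose axes are the flange's). Camera axes: x right, y down, z forward; pixel columns grow to the right and rows downward; lengths in m; the calibration is good to about 2 mm. A picture is of the moment at which its call begins: read the wrist's pose just before it. calibration takes no time and is no camera call.
- r.close_job(): hands the job in; it is judged then, once.
Trained networks look in the newest picture that a camera, given by its name, has taken for a name from the list of things; names that differ only in an ending like _2 or _b are one class to them, and where a whole thing is asked for, a point or a joint stands for the part that bears it (a point fixed in the world has none). Each returns a list of dicts, best first, with "conf" (0 to 1); they miss things now and then, are a little off and sometimes report something else, mostly with a low value. They report only what shows in the picture. A call takes as long as a camera call.
- r.recognise(query, camera): "box" ([left, top, right, bottom] in pixels, round what is visible of it).
The state is a dict: "clock": time; "q": joint angles; "qvel": joint speeds; "joint_efforts": joint torques, N m; "eef_pos": TCP position; "ee_rot": TCP orientation; "force": force on the tool from outside, world axes, zero at the start; "torque": the same for the moment, N m; "grip_width": opening from 0.0 (shut) to 1.0 (fully open); "grasp_force": force on a finger pad.
Only numpy, scipy, OpenCV 4.12 (cv2) and the standard library are available. Lean on these libraries where they do the work, as an engineer would, in place of code of your own. Each camera call takes 0.05 s, during which the arm holds its last target. There are 200 camera calls.

TASK

Two of the four spice jars in the wooden caddy have caps that are not snapped on: press each of those down until it clicks home, firmly but not so hard that a jar or the caddy cracks. Then slide the caddy's thin cover fully shut over the jars, and leave the shaker and the tin beside the caddy where they stand.

Things in the scene. Friction and masses are not known exactly. Their poses are not given: they have to be found in the camera images.
- caddy: Fixed wooden spice caddy, 220 x 106 x 81 mm. Origin: centre of its underside, on the worktop. Its x axis is the long, sliding direction: four jars stand in the open half at -x, a closed compartment fills the half at +x. Two side walls (6 mm thick, outer faces at y = -53 and +53 mm, top 81 mm above the worktop) run the whole length; the end wall at -x is only 35 mm high. It or its cover, pressed with more than 50 N, would crack.
- cover (a joint): Thin flat plywood cover, 94 mm along x, 112 mm across, 4 mm thick, that rides along the caddy's x axis on the side walls and cannot be lifted off. Value in m: 0 = fully closed over the four jars, at its stop; at the start 0.105 to 0.120, pushed back over the compartment. It grows towards caddy +x. It stays where it is left, has about 1.2 N of sliding friction, and is moved by pressing lightly on its top with closed fingertips and dragging. A cap that stands up blocks it.
- cover_top (a point): Centre of the cover's flat top, 86.5 mm above the worktop, where five fine ribs (0.9 mm at most) are drawn across it; axes as the caddy's.
- jar1: One of four equal white stoneware jars with metal caps, 35 mm across, fixed in the caddy, caps 44 mm apart in a 2 x 2 pattern (caddy x = -82 and -38 mm, y = -22 and +22 mm; which jar has which place varies). Origin: centre of its underside, 10 mm above the worktop; z up. Pressed with more than 50 N the jar would crack.
- cap1 (a joint): Push-on cap of jar1, sliding straight up and down. Metres: 0 = home (top 80 mm above the worktop), 0.010 = top of travel. At the start two of the four stand up by 0.007 to 0.010, two are home. Pushed down it moves easily to about 0.007, then resists with 4 to 12 N down to about 0.002, then gives way and snaps home on a hard stop. Released before that it stays up.
- cap1_top (a point): Centre of the flat top of the cap of jar1 (37 mm across, 18 mm high); z up.
- jar2: One of four equal white stoneware jars with metal caps, 35 mm across, fixed in the caddy, caps 44 mm apart in a 2 x 2 pattern (caddy x = -82 and -38 mm, y = -22 and +22 mm; which jar has which place varies). Origin: centre of its underside, 10 mm above the worktop; z up. Pressed with more than 50 N the jar would crack.
- cap2 (a joint): Push-on cap of jar2, sliding straight up and down. Metres: 0 = home (top 80 mm above the worktop), 0.010 = top of travel. At the start two of the four stand up by 0.007 to 0.010, two are home. Pushed down it moves easily to about 0.007, then resists with 4 to 12 N down to about 0.002, then gives way and snaps home on a hard stop. Released before that it stays up.
- cap2_top (a point): Centre of the flat top of the cap of jar2 (37 mm across, 18 mm high); z up.
- jar3: One of four equal white stoneware jars with metal caps, 35 mm across, fixed in the caddy, caps 44 mm apart in a 2 x 2 pattern (caddy x = -82 and -38 mm, y = -22 and +22 mm; which jar has which place varies). Origin: centre of its underside, 10 mm above the worktop; z up. Pressed with more than 50 N the jar would crack.
- cap3 (a joint): Push-on cap of jar3, sliding straight up and down. Metres: 0 = home (top 80 mm above the worktop), 0.010 = top of travel. At the start two of the four stand up by 0.007 to 0.010, two are home. Pushed down it moves easily to about 0.007, then resists with 4 to 12 N down to about 0.002, then gives way and snaps home on a hard stop. Released before that it stays up.
- cap3_top (a point): Centre of the flat top of the cap of jar3 (37 mm across, 18 mm high); z up.
- jar4: One of four equal white stoneware jars with metal caps, 35 mm across, fixed in the caddy, caps 44 mm apart in a 2 x 2 pattern (caddy x = -82 and -38 mm, y = -22 and +22 mm; which jar has which place varies). Origin: centre of its underside, 10 mm above the worktop; z up. Pressed with more than 50 N the jar would crack.
- cap4 (a joint): Push-on cap of jar4, sliding straight up and down. Metres: 0 = home (top 80 mm above the worktop), 0.010 = top of travel. At the start two of the four stand up by 0.007 to 0.010, two are home. Pushed down it moves easily to about 0.007, then resists with 4 to 12 N down to about 0.002, then gives way and snaps home on a hard stop. Released before that it stays up.
- cap4_top (a point): Centre of the flat top of the cap of jar4 (37 mm across, 18 mm high); z up.
- mill_1: Loose grey salt shaker, 44 mm across, 90 mm high, standing beside the caddy; a bystander. Origin: centre of its underside.
- tin_2: Loose small food tin, 57 mm across, 72 mm high, standing before the jar end of the caddy; a bystander. Origin: centre of its underside.

How it is judged:
By the outcome, as a careful person would: the job done as asked, in the order asked, and still so for the second after the job is handed in, with the robot touching nothing.
It also fails if it takes over 45 s, if anything falls off the work surface, if the arm or the gripper's body presses on something with over 40 N, if the wrist force passes 120 N, or if a joint passes its speed limit or range.

## Working session

There is one attempt and no reset: what is moved stays moved. The work goes in short steps, Python scripts to look and compute and a tool call to move; the robot and the scene stay as the last step left them, time stands still between calls to the robot, and variables do not carry over. Pictures are saved under pics/ and viewed, at most 10 in all, crops included, and the job is handed in when it is done.

Besides the shell and the picture viewer there is one more tool, called after "Emit:" as name(argument=value, ...) on one line, values as JSON. arm_command: Moves the arm, as the interface text tells. Its arguments: {"type":"object","properties":{"translation":{"type":"array"},"roll":{"type":"array"},"hand":{"type":"number"},"newtons":{"type":"number"}},"required":["translation","roll"]}

```bash
mkdir -p pics; ls
python3 - <<'E'
from plant import r
import cv2,numpy as np
s=r.read_state();print(s['clock'],s['eef_pos'],s['ee_rot'],s['force'])
for n in("scene","top"):
    im=r.snapshot(n);cv2.imwrite(f"pics/{n}0.png",im[:,:,::-1])
    c=r.calibration(n);print(n,np.round(c['K'],1).tolist(),np.round(c['pose'],4).tolist())
    for q in("caddy","cap1","cover","mill_1","tin_2"):print(q,[(np.round(d['box']).tolist(),round(d['conf'],2)) for d in r.recognise(q,n)][:5])
a=cv2.imread("pics/scene0.png");b=cv2.imread("pics/top0.png")
print(r.pinch_z, r.calibration("wrist"))
E
```

```text
pics
0.0 [0.20663914 0.61583761 0.23065185] [-1.79929862e+02 -2.93195751e-03  1.61448994e+02] [-0.00128846  0.13936033  0.4151672 ]
scene [[445.7, 0.0, 317.0], [0.0, 445.7, 190.1], [0.0, 0.0, 1.0]] [[0.8918, -0.3113, 0.3284, 0.2258], [-0.4525, -0.6044, 0.6558, -0.4086], [-0.0057, -0.7334, -0.6798, 0.6579], [0.0, 0.0, 0.0, 1.0]]
caddy [([235.0, 211.0, 270.0, 265.0], 0.45)]
cap1 [([286.0, 206.0, 308.0, 225.0], 0.75), ([290.0, 187.0, 308.0, 207.0], 0.67), ([306.0, 197.0, 324.0, 215.0], 0.53), ([294.0, 188.0, 308.0, 202.0], 0.32)]
cover [([302.0, 152.0, 378.0, 202.0], 0.96)]
mill_1 [([283.0, 155.0, 302.0, 183.0], 0.73)]
tin_2 [([234.0, 212.0, 271.0, 264.0], 0.8), ([302.0, 153.0, 375.0, 203.0], 0.71)]
top [[405.0, 0.0, 323.2], [0.0, 405.0, 196.3], [0.0, 0.0, 1.0]] [[0.016, -0.9965, 0.0815, 0.403], [-0.9996, -0.0177, -0.0202, 0.1564], [0.0216, -0.0812, -0.9965, 0.9429], [0.0, 0.0, 0.0, 1.0]]
caddy [([278.0, 124.0, 355.0, 232.0], 0.66)]
cap1 [([308.0, 207.0, 327.0, 223.0], 0.83), ([329.0, 201.0, 345.0, 223.0], 0.75), ([324.0, 180.0, 341.0, 203.0], 0.74), ([305.0, 189.0, 324.0, 205.0], 0.65)]
cover [([277.0, 128.0, 343.0, 182.0], 0.85)]
mill_1 [([264.0, 172.0, 285.0, 194.0], 0.76), ([325.0, 182.0, 341.0, 202.0], 0.65)]
tin_2 [([314.0, 237.0, 342.0, 259.0], 0.84)]
0.0187 {'K': array([[276.8101371 ,   0.        , 315.62245385],
       [  0.        , 276.8101371 , 201.37008121],
       [  0.        ,   0.        ,   1.        ]]), 'tool_from_camera': array([[ 1.93606334e-03, -9.54593622e-01, -2.97904799e-01,
         7.67691117e-02],
       [ 9.99998096e-01,  1.77570264e-03,  8.08933722e-04,
         3.04255691e-04],
       [-2.43212632e-04, -2.97905798e-01,  9.54595242e-01,
        -1.42347551e-01],
       [ 0.00000000e+00,  0.00000000e+00,  0.00000000e+00,
         1.00000000e+00]])}
```

Run:
```python
import cv2,numpy as np
a=cv2.imread("pics/scene0.png")[140:280,220:400];b=cv2.imread("pics/top0.png")[115:265,240:390]
a=cv2.resize(a,(514,400),interpolation=3)
b=cv2.resize(b,None,fx=4,fy=4,interpolation=3)
cv2.imwrite("pics/a.png",cv2.resize(a,(800,600)) if 0 else a);cv2.imwrite("pics/b.png",b)
```

```text
(no output)
```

View pics/b.png

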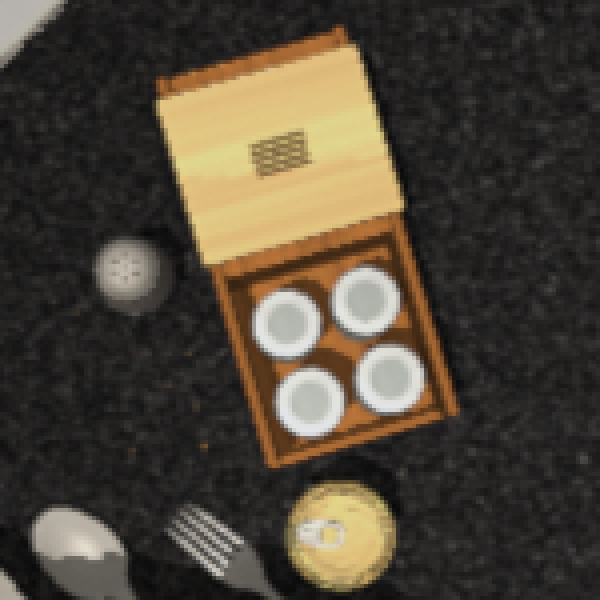

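View pics/a.png

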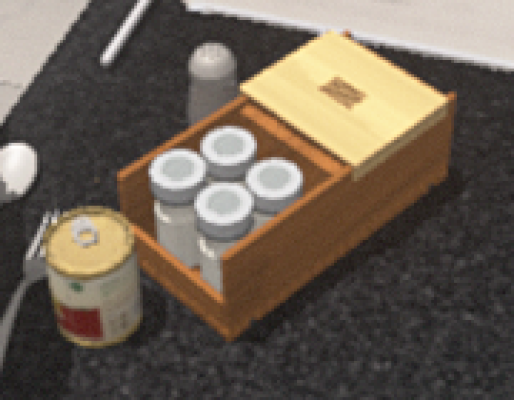

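The top view shows the caps at crop px (287,325), (366,301), (310,402) and (390,378), with the tin just below the open end and the shaker to the left. In the scene view the caps are at about (178,168), (228,144), (273,180) and (223,205).

```bash
cat > h.py <<'E'
from plant import r
import cv2,numpy as np
from scipy.optimize import least_squares
def proj(n,P):
    c=r.calibration(n);T=np.linalg.inv(c['pose']);p=(T[:3,:3]@np.atleast_2d(P).T+T[:3,3:]).T@c['K'].T
    return p[:,:2]/p[:,2:]
def W(x,y,yaw,P):
    P=np.atleast_2d(P);c,s=np.cos(yaw),np.sin(yaw)
    return np.c_[x+c*P[:,0]-s*P[:,1],y+s*P[:,0]+c*P[:,1],P[:,2]]
E
python3 - <<'E'
from h import *
top=np.array([(287,325),(366,301),(310,402),(390,378)])/4+[240,115]
sc=np.array([(228,144),(273,180),(178,168),(223,205)])/2.8556+[220,140]
ct=np.array([(157,101),(357,45),(405,210),(207,265)])/4+[240,115]
cs=np.array([(334,32),(447,97),(353,165),(241,89)])/2.8556+[220,140]
# order: caps (-38,+22),(-38,-22),(-82,22),(-82,-22)
def f(v):
    x,y,yaw,d=v[:4];h=v[4:8]
    C=W(x,y,yaw,np.c_[[-.038,-.038,-.082,-.082],[.022,-.022,.022,-.022],.08+h])
    cx=-.047+d   # cover centre
    K=W(x,y,yaw,[(cx+.047,.056,.0865),(cx+.047,-.056,.0865),(cx-.047,-.056,.0865),(cx-.047,.056,.0865)])
    off_t,off_s=v[8:10],v[10:12]
    return np.r_[(proj("top",C)+off_t-top).ravel(),(proj("scene",C)+off_s-sc).ravel(),(proj("top",K)+off_t-ct).ravel()*.7,.7*(proj("scene",K)+off_s-cs).ravel(),v[8:12],h*20]
s=least_squares(f,np.r_[.45,.18,.2,.11,np.zeros(8)],x_scale=np.r_[.1,.1,.1,.1,[.01]*4,[1]*4])
print(np.round(s.x,4),np.degrees(s.x[2]),s.cost);print(np.round(s.fun,1))
x,y,yaw=s.x[:3]
print(W(x,y,yaw,[(-.038,.022,.08),(-.038,-.022,.08),(-.082,.022,.08),(-.082,-.022,.08),(s.x[3]-.06,0,.0865)]))
# shaker, tin
for n,uv,z in (("top",(240+127/4,115+265/4),.09),("top",(240+341/4,115+535/4),.072)):
    c=r.calibration(n);d=c['pose'][:3,:3]@np.linalg.inv(c['K'])@[*uv,1];o=c['pose'][:3,3];print(o+d*(z-o[2])/d[2])
E
```

```text
[ 0.5176  0.1531  0.2981  0.0963  0.0007 -0.0019  0.0081  0.0062 -0.1068
  0.2816  0.3025  0.1925] 17.081743631318655 2.2667380319161987
[ 0.1 -0.4  0.   0.   0.1 -0.  -0.   0.3 -0.   0.   0.2 -0.  -0.3  0.
  0.  -0.  -0.  -0.2  0.1 -0.3  0.3 -0.  -0.4  0.4 -0.5 -0.9  0.6  0.7
  0.4  0.4 -0.8 -0.6 -0.1  0.3  0.3  0.2  0.  -0.   0.2  0.1]
[[0.47486216 0.16295053 0.08      ]
 [0.48778654 0.12089152 0.08      ]
 [0.43280315 0.15002616 0.08      ]
 [0.44572752 0.10796714 0.08      ]
 [0.55236174 0.1637502  0.0865    ]]
[0.50285859 0.24831028 0.09      ]
[0.36204411 0.13247398 0.072     ]
```

Emit:
arm_command(translation=[[0, 0, 0], [0, 0, 0], [0, 0, 0], [0, 0, 0], [0, 0, 0], [0, 0, 0], [0, 0, 0], [0, 0, 0]], roll=[-0.105, -0.105, -0.104, -0.104, -0.102, -0.102, 0, 0], hand=0)

```text
clock: 1.27
eef_pos: [0.2068, 0.6162, 0.2313]
ee_rot: [180.0, 0.0, -163.1]
force: [0.2, -0.0, 0.5]
grip_width: 0.0
grasp_force: 0.0
```

```bash
cat >> h.py <<'E'
from scipy.spatial.transform import Rotation as Ro
def to(P):
    s=r.read_state();R=Ro.from_euler('xyz',s['ee_rot'],degrees=True).as_matrix()
    print(np.round(s['clock'],2),np.round(s['eef_pos'],4),np.round(s['ee_rot'],2),np.round(s['force'],2),s['grip_width'],'tool move',np.round(R.T@(np.array(P)-s['eef_pos']),4))
E
python3 - <<'E'
from h import *
to([.4735,.1302,.18])
E
```

```text
1.27 [0.2068 0.6162 0.2313] [ 180.     0.  -163.1] [ 0.2  -0.01  0.47] 0.0003465296806182186 tool move [-0.1139 -0.5426  0.0513]
```

Emit:
arm_command(translation=[[-0.007, -0.034, 0.002], [-0.007, -0.034, 0.002], [-0.007, -0.034, 0.003], [-0.007, -0.034, 0.003], [-0.007, -0.034, 0.003], [-0.007, -0.034, 0.003], [-0.007, -0.034, 0.003], [-0.007, -0.034, 0.003]], roll=[0, 0, 0, 0, 0, 0, 0, 0])

```text
clock: 1.93
eef_pos: [0.3407, 0.3712, 0.2094]
ee_rot: [180.0, 0.0, -163.1]
force: [0.9, -0.2, 0.8]
grip_width: 0.0
grasp_force: 0.0
```

Emit:
arm_command(translation=[[-0.008, -0.038, 0.004], [-0.008, -0.038, 0.004], [-0.008, -0.038, 0.004], [-0.008, -0.038, 0.004], [-0.008, -0.038, 0.004], [-0.008, -0.038, 0.004], [-0.008, -0.038, 0.004], [-0.002, -0.006, 0.002]], roll=[0, 0, 0, 0, 0, 0, 0, 0])

```text
clock: 2.6
eef_pos: [0.478, 0.1255, 0.1792]
ee_rot: [-179.9, 0.1, -163.3]
force: [0.1, 0.6, 0.4]
grip_width: 0.001
grasp_force: 0.0
```

Run:
```python
from h import *
to([.4735,.1302,.18])
im=r.snapshot("wrist");to([.4328,.15,.1]);cv2.imwrite("pics/w.png",im[:,:,::-1])
print([(np.round(d['box']).tolist(),round(d['conf'],2)) for d in r.recognise("cap1","wrist")])
```

```text
2.6 [0.478  0.1255 0.1792] [-1.7994e+02  6.0000e-02 -1.6330e+02] [0.1  0.64 0.35] 0.0011853187765677425 tool move [ 0.003   0.0058 -0.0008]
2.65 [0.4774 0.1265 0.1789] [-1.7997e+02  2.0000e-02 -1.6334e+02] [ 0.6  -1.28 -0.78] 0.005664617646022255 tool move [0.0361 0.0353 0.0789]
[([292.0, 190.0, 333.0, 231.0], 0.96), ([338.0, 189.0, 381.0, 231.0], 0.89), ([288.0, 143.0, 330.0, 189.0], 0.72), ([337.0, 142.0, 381.0, 186.0], 0.6), ([287.0, 138.0, 332.0, 188.0], 0.18)]
```

View pics/w.png

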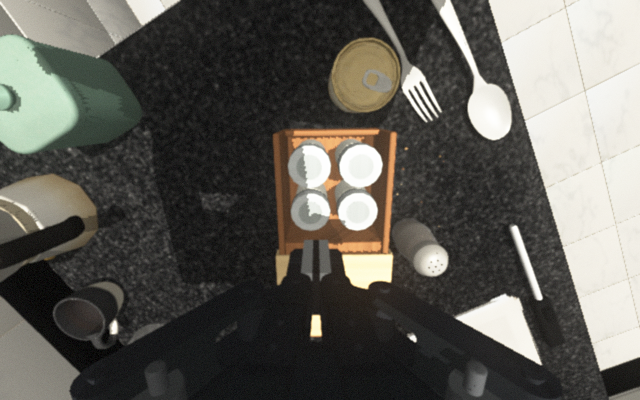

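Run:
```python
from h import *
s=r.read_state();R=Ro.from_euler('xyz',s['ee_rot'],degrees=True).as_matrix()
c=r.calibration("wrist");T=c['tool_from_camera'];p0=np.array([.4775,.1262,.1789])
o=p0+R@T[:3,3]
for uv,z in (((359.5,163.5),.088),((309.5,163.5),.088),((357,211),.08),((311.5,211),.08)):
    d=R@T[:3,:3]@np.linalg.inv(c['K'])@[*uv,1];print(o+d*(z-o[2])/d[2])
to([.4328,.15,.1])
```

```text
[0.43085925 0.15177923 0.088     ]
[0.44310204 0.11125911 0.088     ]
[0.4740061  0.16590534 0.08      ]
[0.48615346 0.1257044  0.08      ]
2.7 [0.4763 0.1281 0.179 ] [-1.800e+02 -1.000e-02 -1.633e+02] [-0.58  0.01 -0.31] 3.310115590204124e-05 tool move [0.0354 0.0335 0.079 ]
```

Emit:
arm_command(translation=[[0.007, 0.007, 0], [0.007, 0.007, 0.01], [0.007, 0.007, 0.015], [0.007, 0.007, 0.015], [0.006, 0.0053, 0.015], [0, 0, 0.015], [0, 0, 0.005], [0, 0, 0]], roll=[0, 0, 0, 0, 0, 0, 0, 0])

```text
clock: 3.37
eef_pos: [0.4317, 0.1526, 0.1037]
ee_rot: [180.0, -0.1, -162.9]
force: [0.2, -1.0, 0.0]
grip_width: 0.002
grasp_force: 0.0
```

Emit:
arm_command(translation=[[0, 0, 0.003], [0, 0, 0.003], [0, 0, 0.003], [0, 0, 0.002], [0, 0, 0.002], [0, 0, 0.001], [0, 0, 0], [0, 0, 0]], roll=[0, 0, 0, 0, 0, 0, 0, 0])

```text
clock: 4.03
eef_pos: [0.4333, 0.1515, 0.0903]
ee_rot: [-180.0, -0.0, -162.9]
force: [0.4, 0.4, 0.9]
grip_width: -0.001
grasp_force: 0.0
```

Run:
```python
from h import *
to([.4318,.151,.08])
```

```text
4.03 [0.4333 0.1515 0.0903] [-1.8000e+02 -1.0000e-02 -1.6293e+02] [0.4  0.37 0.91] -0.0008921214142586013 tool move [ 0.0016 -0.      0.0103]
```

Emit:
arm_command(translation=[[0, 0, 0.001], [0, 0, 0.001], [0, 0, 0.001], [0, 0, 0.001], [0, 0, 0.001], [0, 0, 0.001], [0, 0, 0], [0, 0, 0]], roll=[0, 0, 0, 0, 0, 0, 0, 0])

```text
clock: 4.7
eef_pos: [0.4335, 0.1516, 0.0844]
ee_rot: [-180.0, 0.0, -162.9]
force: [0.1, -0.7, 3.8]
grip_width: -0.0
grasp_force: 1.6
```

Contact; resisting. I'll continue in small steps.

Emit:
arm_command(translation=[[0, 0, 0.0005], [0, 0, 0.0005], [0, 0, 0.0005], [0, 0, 0.0005], [0, 0, 0.0005], [0, 0, 0.0005], [0, 0, 0], [0, 0, 0]], roll=[0, 0, 0, 0, 0, 0, 0, 0])

```text
clock: 5.37
eef_pos: [0.4331, 0.1515, 0.0812]
ee_rot: [180.0, -0.0, -162.9]
force: [-1.1, 0.8, -0.1]
grip_width: -0.0
grasp_force: 0.0
```

Emit:
arm_command(translation=[[0, 0, 0.0005], [0, 0, 0.0005], [0, 0, 0.0003], [0, 0, 0.0003], [0, 0, 0.0002], [0, 0, 0], [0, 0, 0], [0, 0, 0]], roll=[0, 0, 0, 0, 0, 0, 0, 0])

```text
clock: 6.03
eef_pos: [0.4333, 0.1516, 0.0799]
ee_rot: [-180.0, 0.0, -162.9]
force: [-3.1, -0.7, 14.3]
grip_width: -0.0
grasp_force: 7.2
```

Emit:
arm_command(translation=[[0, 0, -0.012], [0, 0, -0.012], [0, -0.01, 0], [0, -0.012, 0], [0.001, -0.012, 0], [0, -0.0094, 0], [0, 0, 0.005], [0, 0, 0.005]], roll=[0, 0, 0, 0, 0, 0, 0, 0])

```text
clock: 6.7
eef_pos: [0.4453, 0.1093, 0.093]
ee_rot: [-180.0, 0.0, -163.0]
force: [-0.5, -0.4, 0.3]
grip_width: -0.001
grasp_force: 0.0
```

Emit:
arm_command(translation=[[0, 0, 0.001], [0, 0, 0.001], [0, 0, 0.001], [0, 0, 0.001], [0, 0, 0.001], [0, 0, 0.001], [0, 0, 0.001], [0, 0, 0]], roll=[0, 0, 0, 0, 0, 0, 0, 0])

```text
clock: 7.37
eef_pos: [0.4451, 0.1099, 0.0865]
ee_rot: [180.0, 0.0, -162.9]
force: [-0.6, 0.3, 0.4]
grip_width: 0.004
grasp_force: 0.3
```

Emit:
arm_command(translation=[[0, 0, 0.0007], [0, 0, 0.0007], [0, 0, 0.0007], [0, 0, 0.0007], [0, 0, 0.0006], [0, 0, 0.0006], [0, 0, 0], [0, 0, 0]], roll=[0, 0, 0, 0, 0, 0, 0, 0])

```text
clock: 8.03
eef_pos: [0.4451, 0.1097, 0.0825]
ee_rot: [-180.0, 0.0, -162.9]
force: [-0.1, -0.5, -0.1]
grip_width: -0.001
grasp_force: 0.0
```

Emit:
arm_command(translation=[[0, 0, 0.0006], [0, 0, 0.0006], [0, 0, 0.0006], [0, 0, 0.0005], [0, 0, 0.0004], [0, 0, 0.0002], [0, 0, 0], [0, 0, 0]], roll=[0, 0, 0, 0, 0, 0, 0, 0])

```text
clock: 8.7
eef_pos: [0.4451, 0.1098, 0.0799]
ee_rot: [-180.0, 0.0, -162.9]
force: [-1.6, -0.7, 13.0]
grip_width: 0.003
grasp_force: 6.4
```

Emit:
arm_command(translation=[[0, 0, -0.03], [0, 0, -0.035], [-0.025, 0.004, -0.01], [-0.025, 0.004, 0], [-0.025, 0.004, 0], [-0.025, 0.004, 0], [-0.025, 0.004, 0], [-0.006, 0, 0]], roll=[0, 0, 0, 0, 0, 0, 0, 0])

```text
clock: 9.37
eef_pos: [0.5678, 0.1689, 0.1546]
ee_rot: [-180.0, 0.1, -162.9]
force: [-1.0, -1.7, -0.5]
grip_width: 0.001
grasp_force: 0.0
```

Run:
```python
from h import *
a=r.snapshot("scene")[140:280,220:400];b=r.snapshot("wrist");to([.5647,.1676,.092])
cv2.imwrite("pics/s2.png",cv2.resize(a[:,:,::-1],(514,400),interpolation=3))
cv2.imwrite("pics/w2.png",b[:,:,::-1])
```

```text
9.47 [0.5651 0.1677 0.1541] [-1.8000e+02 -1.0000e-02 -1.6289e+02] [-0.21  0.19 -0.04] 0.001087050077416457 tool move [0.0004 0.     0.0621]
```

View pics/s2.png

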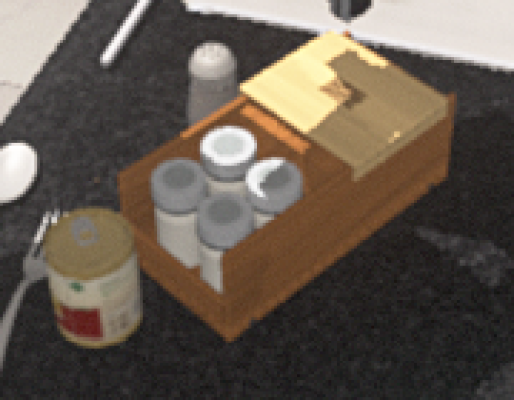

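View pics/w2.png

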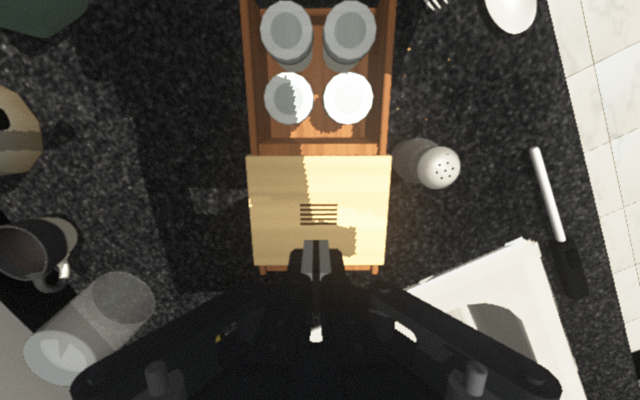

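Run:
```python
from h import *
s=r.read_state();R=Ro.from_euler('xyz',s['ee_rot'],degrees=True).as_matrix()
c=r.calibration("wrist");T=c['tool_from_camera'];o=np.array(s['eef_pos'])+R@T[:3,3]
L=[]
for uv in ((319,214),(247,156),(391,155),(386,265),(254,265)):
    d=R@T[:3,:3]@np.linalg.inv(c['K'])@[*uv,1];p=o+d*(.0865-o[2])/d[2];L.append(p);print(p)
m=np.mean(L[1:],0);print(m);to([*m[:2],.092])
```

```text
[0.56375463 0.17101482 0.0865    ]
[0.53542281 0.10507744 0.0865    ]
[0.5024934  0.20875694 0.0865    ]
[0.59102655 0.23967788 0.0865    ]
[0.62448571 0.1317722  0.0865    ]
[0.56335712 0.17132111 0.0865    ]
9.47 [0.5651 0.1677 0.1541] [-1.8000e+02 -1.0000e-02 -1.6289e+02] [-0.21  0.19 -0.04] 0.001087050077416457 tool move [0.0005 0.004  0.0621]
```

Emit:
arm_command(translation=[[0, 0.002, 0.01], [0, 0, 0.014], [0, 0, 0.014], [0, 0, 0.01], [0, 0, 0.008], [0, 0, 0.005], [0, 0, 0.002], [0, 0, 0]], roll=[0, 0, 0, 0, 0, 0, 0, 0])

```text
clock: 10.13
eef_pos: [0.5636, 0.1692, 0.0913]
ee_rot: [-180.0, -0.0, -162.9]
force: [-0.7, 0.1, 0.5]
grip_width: 0.001
grasp_force: 0.0
```

Emit:
arm_command(translation=[[0, 0, 0.0008], [0, 0, 0.0008], [0, 0, 0.0006], [0, 0, 0.0005], [0, 0, 0.0003], [0, 0, 0.0003], [0, 0, 0], [0, 0, 0]], roll=[0, 0, 0, 0, 0, 0, 0, 0])

```text
clock: 10.8
eef_pos: [0.5639, 0.1693, 0.0883]
ee_rot: [-180.0, 0.0, -162.9]
force: [-0.5, -0.2, 0.2]
grip_width: 0.004
grasp_force: 0.0
```

Emit:
arm_command(translation=[[0, 0, 0.0004], [0, 0, 0.0004], [0, 0, 0.0004], [0, 0, 0.0004], [0, 0, 0.0003], [0, 0, 0.0002], [0, 0, 0], [0, 0, 0]], roll=[0, 0, 0, 0, 0, 0, 0, 0])

```text
clock: 11.47
eef_pos: [0.5641, 0.1694, 0.0865]
ee_rot: [-180.0, 0.0, -162.9]
force: [-1.1, 0.1, 5.2]
grip_width: 0.004
grasp_force: 2.8
```

Emit:
arm_command(translation=[[0, 0, 0.0002], [0.002, 0, 0], [0.003, 0, 0], [0.004, 0, 0], [0.004, 0, 0], [0.004, 0, 0], [0.003, 0, 0], [0, 0, 0]], roll=[0, 0, 0, 0, 0, 0, 0, 0])

```text
clock: 12.13
eef_pos: [0.5448, 0.1634, 0.0865]
ee_rot: [-180.0, 0.1, -162.9]
force: [-0.5, -1.5, 6.3]
grip_width: -0.0
grasp_force: 3.5
```

Run:
```python
from h import *
to([.5641,.1694,.0865])
r.snapshot("top")
print([(np.round(d['box'],1).tolist(),round(d['conf'],2)) for d in r.recognise("cover","top")][:3])
```

```text
12.13 [0.5448 0.1634 0.0865] [-1.7999e+02  5.0000e-02 -1.6291e+02] [-0.47 -1.52  6.27] -5.7645277706111465e-05 tool move [-0.0202  0.0001  0.    ]
[]
```

Run:
```python
from h import *
b=r.snapshot("wrist")
print([(np.round(d['box'],1).tolist(),round(d['conf'],2)) for d in r.recognise("cover","wrist")][:3])
t=r.snapshot("scene")[140:280,220:400];t=cv2.resize(t,(514,400),interpolation=3)
b=cv2.resize(b[60:260,200:440],(480,400))
cv2.imwrite("pics/c.png",np.hstack([b[:,:270+50],t[:,:480]])[:,:,::-1])
```

```text
[([211.5, 175.4, 418.2, 328.0], 0.77)]
```

View pics/c.png

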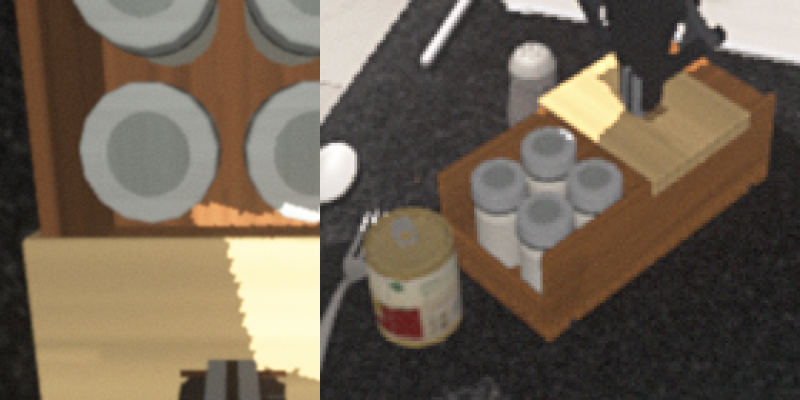

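The cover follows the fingertips; its front edge is now near the rear caps. I'll continue the drag.

Emit:
arm_command(translation=[[0.003, 0, 0], [0.005, 0, 0], [0.006, 0, 0], [0.006, 0, 0], [0.006, 0, 0], [0.006, 0, 0], [0.005, 0, 0], [0.003, 0, 0]], roll=[0, 0, 0, 0, 0, 0, 0, 0])

```text
clock: 13.05
eef_pos: [0.5069, 0.1515, 0.0865]
ee_rot: [-180.0, 0.1, -162.9]
force: [1.7, -2.9, 5.3]
grip_width: -0.001
grasp_force: 2.7
```

Emit:
arm_command(translation=[[0.004, 0, 0], [0.005, 0, 0], [0.005, 0, 0], [0.005, 0, 0], [0.005, 0, 0], [0.005, 0, 0], [0.004, 0, 0], [0.002, 0, 0]], roll=[0, 0, 0, 0, 0, 0, 0, 0])

```text
clock: 13.72
eef_pos: [0.4735, 0.1412, 0.0865]
ee_rot: [-180.0, 0.1, -162.9]
force: [2.6, -4.8, 6.7]
grip_width: -0.001
grasp_force: 3.4
```

Emit:
arm_command(translation=[[0.002, -0.0004, 0], [0.003, -0.0003, 0], [0.003, -0.0001, 0], [0.002, 0, 0], [0.002, 0, 0], [0.001, 0, 0], [0, 0, 0], [0, 0, 0]], roll=[0, 0, 0, 0, 0, 0, 0, 0])

```text
clock: 14.38
eef_pos: [0.4612, 0.1371, 0.0864]
ee_rot: [180.0, 0.1, -162.9]
force: [-0.6, 2.3, 10.1]
grip_width: 0.002
grasp_force: 5.1
```

Emit:
arm_command(translation=[[0.001, 0, 0], [0.001, 0, 0], [0.001, 0, 0], [0, 0, 0], [0, 0, 0], [0, 0, 0], [0, 0, 0], [0, 0, 0]], roll=[0, 0, 0, 0, 0, 0, 0, 0])

```text
clock: 15.05
eef_pos: [0.4585, 0.1362, 0.0865]
ee_rot: [180.0, 0.1, -162.9]
force: [-2.1, 3.0, 9.2]
grip_width: -0.003
grasp_force: 4.9
```

Emit:
arm_command(translation=[[0.001, 0.0002, 0], [0.001, 0, 0], [0.001, 0, 0], [0, 0, 0], [0, 0, 0], [0, 0, 0], [0, 0, 0], [0, 0, 0]], roll=[0, 0, 0, 0, 0, 0, 0, 0])

```text
clock: 15.72
eef_pos: [0.4562, 0.1355, 0.0865]
ee_rot: [-180.0, 0.1, -162.9]
force: [3.2, 0.9, 7.5]
grip_width: 0.002
grasp_force: 3.4
```

Run:
```python
from h import *
b=r.snapshot("wrist");to([.4612,.1371,.0865])
t=r.snapshot("scene")[140:280,220:400];t=cv2.resize(t,(514,400),interpolation=3)
b=cv2.resize(b[60:260,200:440],(480,400))
cv2.imwrite("pics/d.png",np.hstack([b[:,:320],t[:,:480]])[:,:,::-1])
```

```text
15.77 [0.4562 0.1355 0.0865] [-1.7999e+02  1.3000e-01 -1.6292e+02] [2.05 1.3  6.95] -0.0017075638460590048 tool move [-0.0052  0.      0.    ]
```

View pics/d.png

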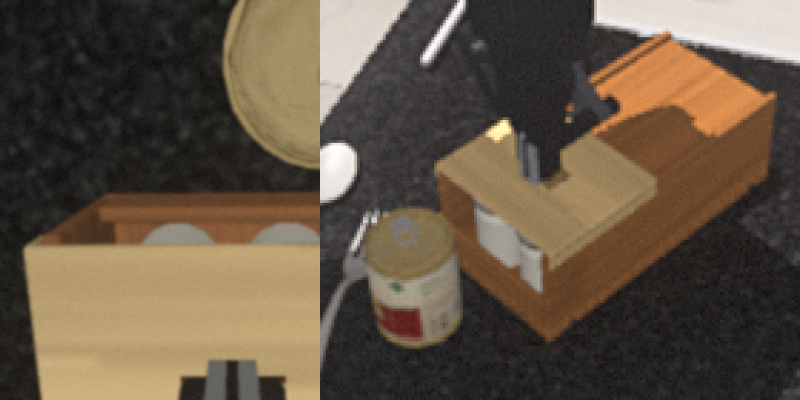

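Emit:
arm_command(translation=[[0.0005, 0, 0], [0.0005, 0, 0], [0.0005, 0, 0], [0.0005, 0, 0], [0, 0, 0], [0, 0, 0], [0, 0, 0], [0, 0, 0]], roll=[0, 0, 0, 0, 0, 0, 0, 0])

```text
clock: 16.48
eef_pos: [0.4544, 0.135, 0.0865]
ee_rot: [-180.0, 0.1, -162.9]
force: [2.1, 1.3, 5.7]
grip_width: -0.006
grasp_force: 3.0
```

Emit:
arm_command(translation=[[0.0005, 0, 0.0003], [0.001, 0, 0], [0.001, 0, 0], [0.001, 0, 0], [0.001, 0, 0], [0.0005, 0, 0], [0, 0, 0], [0, 0, 0]], roll=[0, 0, 0, 0, 0, 0, 0, 0])

```text
clock: 17.15
eef_pos: [0.4503, 0.1336, 0.0865]
ee_rot: [-180.0, 0.2, -162.9]
force: [5.4, 2.3, 9.0]
grip_width: -0.003
grasp_force: 4.5
```

Run:
```python
from h import *
b=r.snapshot("wrist");to([.4562,.1355,.0865])
g=cv2.cvtColor(b,6).astype(float)
old=cv2.cvtColor(cv2.imread("pics/d.png")[:,:,::-1].copy(),7)[::2,:320:2].astype(float)
for n,i in(("new",g[60:260,200:360]),("old",old)):
    p=i[:,30:60].mean(1);d=np.abs(np.diff(p));print(n,[(int(k),round(d[k])) for k in np.argsort(-d)[:5]])
```

```text
17.2 [0.4503 0.1337 0.0865] [-179.99    0.22 -162.92] [5.12 1.74 9.39] -0.0016808979582538211 tool move [-0.0061  0.      0.    ]
new [(133, 38), (132, 31), (134, 17), (131, 9), (111, 6)]
old [(122, 37), (121, 30), (123, 21), (120, 8), (103, 7)]
```

The cover stopped while the fingers slid 6 mm over it, so it is at its stop. I'll lift off and check.

Emit:
arm_command(translation=[[0, 0, -0.003], [0, 0, -0.01], [0, 0, -0.02], [0, 0, -0.03], [-0.02, 0.02, -0.03], [-0.03, 0.03, -0.02], [-0.03, 0.03, 0], [-0.02, 0.02, 0]], roll=[0, 0, 0, 0, 0, 0, 0, 0])

```text
clock: 17.87
eef_pos: [0.5138, 0.2562, 0.1984]
ee_rot: [180.0, 0.2, -162.9]
force: [-0.4, 0.0, 0.1]
grip_width: -0.001
grasp_force: 0.0
```

Emit:
arm_command(translation=[[-0.02, 0.03, 0], [0, 0.03, 0], [0, 0.03, 0], [0, 0.03, 0], [0, 0.03, 0], [0, 0.03, 0], [0, 0, 0], [0, 0, 0]], roll=[0, 0, 0, 0, 0, 0, 0, 0])

```text
clock: 18.53
eef_pos: [0.4771, 0.4322, 0.196]
ee_rot: [-180.0, -0.1, -162.8]
force: [-0.2, -0.5, -0.7]
grip_width: 0.003
grasp_force: 0.0
```

Run:
```python
from h import *
to([0,0,0])
a=r.snapshot("top")[115:265,240:390];t=r.snapshot("scene")[140:280,220:400]
cv2.imwrite("pics/e.png",np.hstack([cv2.resize(a,(400,400),interpolation=3),cv2.resize(t,(514,400),interpolation=3)[:,:400]])[:,:,::-1])
for q in("cover","mill_1","tin_2"):print(q,[(np.round(d['box']).tolist(),round(d['conf'],2)) for d in r.recognise(q,"top")][:2])
x,y,yaw=.5176,.1531,.2985
K=W(x,y,yaw,[(-.013,.056,.0865),(-.013,-.056,.0865),(-.107,-.056,.0865),(-.107,.056,.0865)])
print((proj("top",K)-[240,115])*400/150)
print((proj("scene",K)-[220,140])*2.8556+[400,0])
```

```text
18.53 [0.4771 0.4322 0.196 ] [-1.7998e+02 -6.0000e-02 -1.6278e+02] [-0.19 -0.55 -0.69] 0.002635734832692489 tool move [ 0.5835 -0.2715  0.1967]
cover [([292.0, 174.0, 358.0, 230.0], 0.55)]
mill_1 [([264.0, 175.0, 283.0, 194.0], 0.51)]
tin_2 [([315.0, 239.0, 339.0, 260.0], 0.57), ([295.0, 176.0, 358.0, 227.0], 0.34)]
[[141.97228748 195.9118317 ]
 [276.79022583 157.38524119]
 [310.21458892 270.28935259]
 [174.51681868 309.76376751]]
[[620.25386992  96.0653802 ]
 [737.44460918 177.53344181]
 [629.2533573  253.64782186]
 [513.08010881 162.03586747]]
```

View pics/e.png

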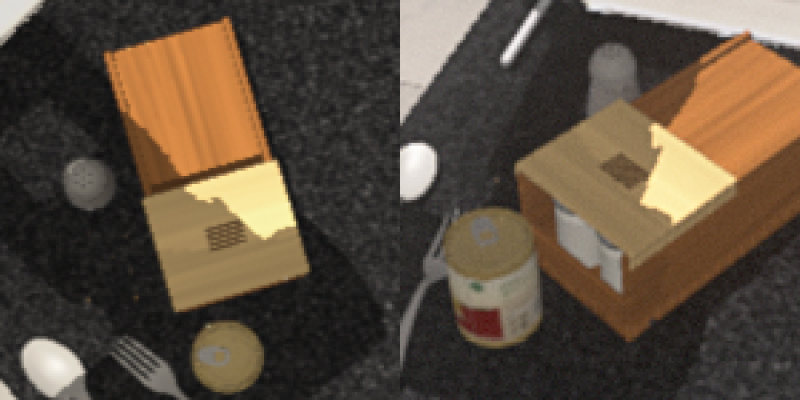

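The cover's corners match the predicted closed position, and the tin and shaker haven't moved.

```bash
python3 -c "
from plant import r
print(r.close_job())"
```

```text
the job is handed in; nothing more can be done
None
```

Job handed in at about 18.5 s of the 45 s allowed: both raised caps were pressed to their hard stop (13–14 N at the end of each press), the cover was then slid fully shut against its stop, and the shaker and tin were left where they stood.

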